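Find the heavy side of an eccentric flywheel and hold it down for trimming

ROBOT

A 6-joint arm with a two-finger parallel gripper is mounted at the origin on the work surface. World frame = base frame: x ahead of the robot, y to its left, z up, the work surface at z = 0. Lengths are in m, angles in rad, forces in N, time in s.
With the tool pointing down it reaches from about 0.3 to 0.85 m from the base axis. Payload 5.4 kg.
Tool frame: the origin (TCP) lies midway between the tips of the shut fingers; the grasp point (between the pads) lies 19 mm behind it; z points along the fingers, y is the line along which they close (so a half turn about z gives the same grasp; the last joint's range is limited). The gripper opens to 85 mm and grips with 20 to 120 N. Pads are 22 mm wide; open, the fingers measure 114 mm over their backs; the gripper's body (76 mm by 85 mm) begins 54 mm behind the grasp point. The pads swing forward as they close: fully open they stand 13 mm farther back than shut.
Start: joints at [-1.413, 0.158, 1.597, -0, 1.386, -0.21], TCP at [0.207, -0.537, 0.206] pointing down, gripper open.
Joint ranges: [-2.91, 2.91], [-0.94, 2.29], [0.18, 2.7], [-1.29, 4.43], [0.17, 2.64], [-3, 3]. Speed limits (rad/s): [2.57, 2.57, 3.14, 3.14, 3.14, 3.14].

INTERFACE

Orientations are given as a unit quaternion [w, x, y, z].
In Python, from workcell import sense, snapshot, job_done gives the robot as it stands.
- The arm moves only by the shell command python3 -m pendant 'ROWS' [OPENING]. ROWS is rows parted by semicolons, their numbers by spaces, 1 to 10 of them, each of 6 numbers: dx, dy, dz in m, then a rotation vector rx, ry, rz in rad; each row shifts and turns the commanded pose from where the row before left it, along the tool's axes as they then stand; what a row does not reach is not made up. A row lasts 1/8 s, in which the tool goes at most 0.0625 m and 0.188 rad, less where a joint would pass 70% of its speed; a pose out of reach is approached as far as the arm can. OPENING is the finger opening in m, set as the command begins (- or left out keeps the last). The fingers move at their own pace and stop on an object; the grip force is fixed at half the most. Time passes only in rows, so rows that do not move let the fingers close. It prints the time, the measured TCP pose, the force, the opening and the grip force at its end.
- sense(): the state, without advancing time (a new reading comes with each control period).
- snapshot(name): name is "side" or "top"; returns a dict with "img" (384x512x3 uint8, blue, green, red), "fx", "fy", "cx", "cy" (pixels), "R" (3x3) and "t" (3): a world point X has camera coordinates R X + t. Camera axes: x right, y down, z forward; pixel columns grow to the right and rows downward; lengths in m; the calibration is good to about 2 mm. A picture is of the moment at which its call begins. There is no depth.
- job_done(): hands the job in; it is judged then, once.
The state is a dict: "t": time; "qpos": joint angles; "joint_velocities": joint speeds; "joint_torque": joint torques, N m; "tcp_pos": TCP position; "ee_rot": TCP orientation; "ft_force": force on the tool from outside, world axes, zero at the start; "ft_torque": the same for the moment, N m; "width": finger opening in m; "finger_force": force on a finger pad.
Only numpy, scipy, OpenCV 4.12 (cv2) and the standard library are available. Lean on these libraries where they do the work, as an engineer would, in place of code of your own. Each camera call takes 0.05 s, during which the arm holds its last target. There are 200 camera calls.

TASK

The grey flywheel with six posts on the balancing stand has a lead weight cast inside that cannot be seen, and its stiff bearing lets it rest at any angle. Turn the wheel by hand to feel which side is heavy (the effort changes with the angle), then bring the heavy side straight down and finish while still gripping the wheel, motionless, so that a trim screw can be fitted on the light side. Leave the other things on the desk where they are.

Things in the scene. Friction and masses are not known exactly. Their poses are not given: they have to be found in the camera images.
- stand: Balancing stand, fixed to the desk: light wooden base 150 (its x) x 120 (y) x 16 mm with one aluminium pillar (20 x 50 mm, top 133 mm above the desk) on the far side of the wheel. Origin: centre of the base's underside. Its x runs along the axle, from the wheel's front to the pillar, at most 30 degrees off the robot's x; z up. Nothing stands in front of the wheel.
- axle (a point): Centre of the flywheel disc, on the level axle 115 mm above the desk; axes as the stand's: x along the axle, z up. It stays put as the wheel turns.
- flywheel: Grey disc, 150 mm across, 26 mm thick, on a level axle. Six round posts (14 mm thick, level, 32 mm long) stand out of its front (-x) face, 56 mm from the axle, 60 degrees apart; origin at the disc's centre, x along the axle, one post on its +z. A hidden 0.42 to 0.58 kg weight lies 45 mm off the axle at an angle that differs each time. Dry friction 0.29 N m: stays where left; turns endlessly.
- tape_a: Bystander: roll of blue tape, 84 mm across, 20 mm high; origin under its centre.
- tape_b: Bystander: roll of black tape, 72 mm across, 19 mm high; origin under its centre.
- breadboard: Bystander: white circuit board block, 55 x 165 x 9 mm; origin under its centre.
- battery: Bystander: small red battery, 26 x 48 x 17 mm; origin under its centre.
- pot: Bystander: white plastic pot, open,, 48 mm across, 30 mm high; origin under its centre.
- driver: Bystander: screwdriver lying down.
- offcut: Bystander: wood offcut, 60 x 150 x 30 mm; origin under its centre.
- washers: Bystander: shallow steel tray, 80 x 110 x 25 mm; origin under its centre.
Not all that is in view belongs to the job. What is shaped like the stand but orange, red or yellow is not meant.

How it is judged:
On the way:
1. the wheel is being turned in the robot's fingers (contact force between the fingers and flywheel above 1 N and angular speed of flywheel above 0.08 rad/s), for 0.1 s.
At the end, for the whole second after the job is handed in: The hidden weight's centre lies within 20 degrees of straight below the axle, the wheel is motionless (under 0.05 rad/s) and the fingers grip it with more than 4 N. Every loose bystander is within 30 mm of where it started (z of slug in the frame of axle below -0.0423 m and contact force between the fingers and flywheel above 4 N and angular speed of flywheel below 0.05 rad/s and distance of each of tape_a, tape_b, breadboard, battery, pot, driver, offcut, washers from where it was at the start of the episode below 0.03 m); the arm keeps its last pose, push and grip.
It fails at once if a loose thing on the desk is shifted more than 30 mm (distance of any of tape_a, tape_b, breadboard, battery, pot, driver, offcut, washers from where it was at the start of the episode above 0.03 m).
It also fails if it takes over 72 s, if anything falls off the work surface, if the arm or the gripper's body presses on something with over 40 N, if the wrist force passes 120 N, or if a joint passes its speed limit or range.

## Working session

There is one attempt and no reset: what is moved stays moved. The work goes in short steps, Python scripts to look and compute and a shell command to move; the robot and the scene stay as the last step left them, time stands still between calls to the robot, and variables do not carry over. Pictures are saved under pics/ and viewed, at most 10 in all, crops included, and the job is handed in when it is done.

```bash
mkdir -p pics
python3 - <<'E'
from workcell import sense,snapshot
import cv2
for n in("side","top"):
    s=snapshot(n);cv2.imwrite(f"pics/{n}0.png",s["img"]);print(n,s["fx"],s["cx"],s["cy"],s["R"],s["t"])
print(sense())
E
```

```text
side 491.1450980277586 263.480014730281 180.94817068086914 [[-0.9062811   0.42263605 -0.0057742 ]
 [ 0.28872676  0.60903959 -0.73872027]
 [-0.3086931  -0.67115538 -0.67398741]] [ 0.42751917 -0.0987782   1.86022088]
top 399.61209915956005 256.42435956018534 183.04469861905918 [[ 0.01555921 -0.99987388  0.00318388]
 [-0.9960492  -0.01577796 -0.08739025]
 [ 0.08742946 -0.00181158 -0.99616907]] [0.03119113 0.51417006 1.11891768]
{'t': 0.1, 'qpos': array([-1.41308090e+00,  1.58998141e-01,  1.59811866e+00,  5.85792025e-07,
        1.38622009e+00, -2.10089883e-01]), 'joint_velocities': array([ 5.91083297e-04, -9.65732151e-04, -3.00165965e-03, -6.03962822e-05,
        3.33871952e-04, -2.20776329e-03]), 'joint_torque': array([ 4.60485116e-04, -3.96988285e+01, -3.32338250e+01, -2.91902506e-04,
        4.13295886e-03,  1.32890418e-05]), 'tcp_pos': array([ 0.20664225, -0.53594849,  0.20550241]), 'ee_rot': array([-8.71812193e-04,  9.83137147e-01,  1.82867681e-01,  2.31235368e-05]), 'ft_force': array([ 0.82360579, -0.0933908 ,  0.5354763 ]), 'ft_torque': array([-0.00657597,  0.00156196,  0.02341625]), 'finger_force': 0.0, 'width': 0.08567821520501061}
```

View pics/side0.png

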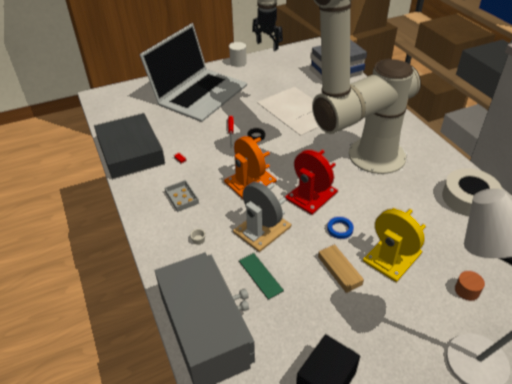

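View pics/top0.png

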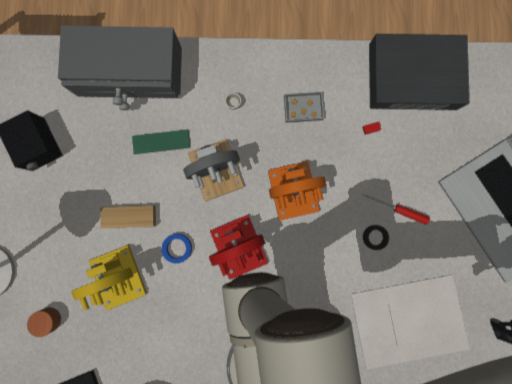

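Run:
```python
import cv2,numpy as np
a=cv2.imread("pics/top0.png")[125:210,165:285];b=cv2.imread("pics/side0.png")[165:255,215:335]
a=cv2.resize(a,(780,552),interpolation=cv2.INTER_CUBIC);cv2.imwrite("pics/c1.png",a)
b=cv2.resize(b,(780,585),interpolation=cv2.INTER_CUBIC);cv2.imwrite("pics/c2.png",b)
```

```text
(no output)
```

View pics/c1.png

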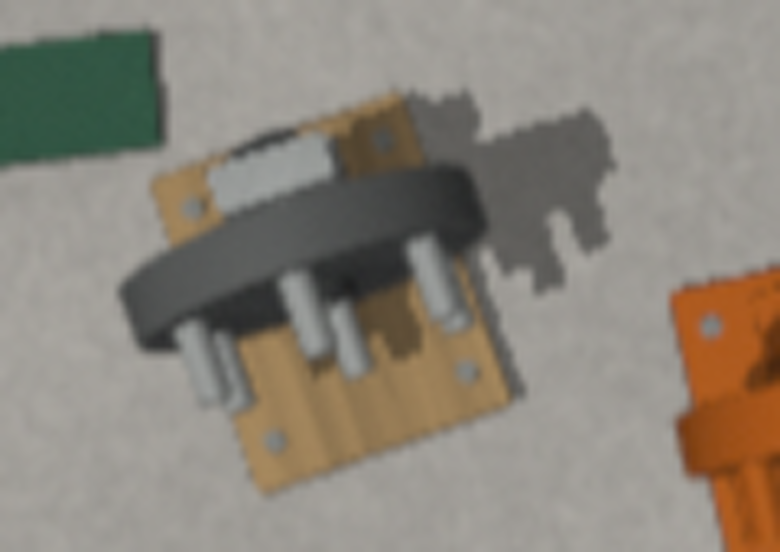

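View pics/c2.png

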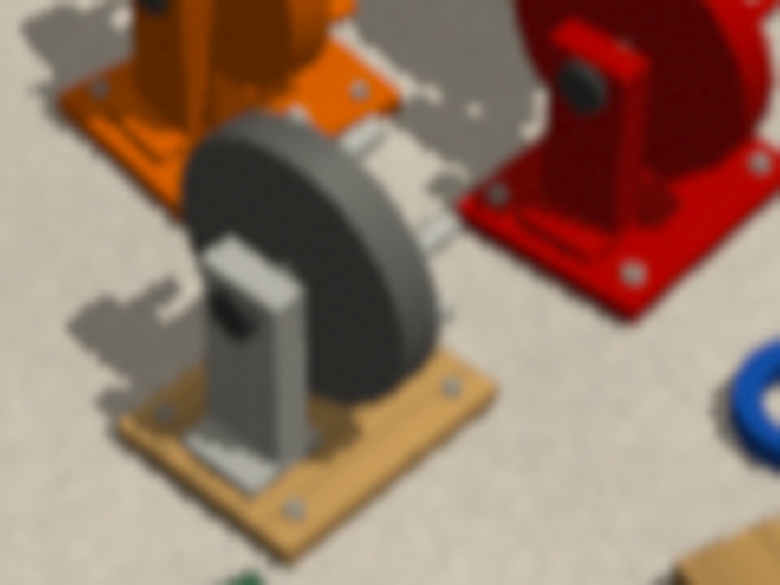

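The top crop shows the wooden base corners at (152,180), (405,92), (515,402), (265,495), with post tips at about (210,397), (318,350), (448,312), (240,403) and (356,370). The wheel faces the robot and is yawed about 15–20°.

```bash
cat > h.py <<'E'
import numpy as np
from workcell import sense,snapshot
from scipy.spatial.transform import Rotation as Rot
def ray(c,u,v,z):
    d=c["R"].T@np.array([(u-c["cx"])/c["fx"],(v-c["cy"])/c["fy"],1]);o=-c["R"].T@c["t"]
    return o+d*(z-o[2])/d[2]
def proj(c,X):
    p=X@c["R"].T+c["t"];return np.c_[p[:,0]/p[:,2]*c["fx"]+c["cx"],p[:,1]/p[:,2]*c["fy"]+c["cy"]]
E
python3 - <<'E'
from h import *
from scipy.optimize import least_squares
c=snapshot("top"); f=lambda P:np.array(P)/6.5+[165-.42,125-.42]
C=np.array([ray(c,*p,.016) for p in f([(152,180),(405,92),(515,402),(265,495)])])
o=C.mean(0);ex=(C[0]+C[1]-C[2]-C[3]);yaw=np.arctan2(ex[1],ex[0]);print(o,np.degrees(yaw),np.linalg.norm(C-np.roll(C,1,0),axis=1))
T=f([(210,397),(318,350),(448,312),(240,403),(356,370)])
def model(q,k):
    x,y,w,ph=q;a=ph+np.array([1,0,-1,2,3])*np.pi/3*k
    L=np.c_[-.045+0*a,-.056*np.sin(a),.056*np.cos(a)]
    return proj(c,L@Rot.from_euler('z',w).as_matrix().T+[x,y,.115])
for k in(-1,1):
  for p0 in(-.5,0,.5):
    r=least_squares(lambda q:(model(q,k)-T).ravel(),[o[0],o[1],yaw,p0]);print(k,r.x[:2],np.degrees(r.x[2:]),r.cost,np.round(r.fun,1))
E
```

```text
[0.55177198 0.15630069 0.016     ] 20.85124504323127 [0.14932865 0.11904869 0.14727346 0.11730944]
-1 [0.55415616 0.15931421] [20.2331485  -2.77035316] 0.35113995263538533 [ 0.4 -0.2  0.  -0.2 -0.5  0.2 -0.2  0.2  0.2  0.1]
-1 [0.55415616 0.15931421] [20.23314911 -2.77035261] 0.35113995263545744 [ 0.4 -0.2  0.  -0.2 -0.5  0.2 -0.2  0.2  0.2  0.1]
-1 [0.55415616 0.15931421] [20.23314845 -2.77035328] 0.3511399526353628 [ 0.4 -0.2  0.  -0.2 -0.5  0.2 -0.2  0.2  0.2  0.1]
1 [0.55477594 0.16066714] [  22.13010309 -170.58413222] 38.323679604684344 [ 2.2  1.7  2.1  4.2 -0.6  2.5 -2.1 -2.2 -1.3 -5.4]
1 [0.55477594 0.16066715] [ 22.13010319 189.41550592] 38.32367957779947 [ 2.2  1.7  2.1  4.2 -0.6  2.5 -2.1 -2.2 -1.3 -5.4]
1 [0.55477594 0.16066714] [ 22.13008564 189.4155414 ] 38.32367957688226 [ 2.2  1.7  2.1  4.2 -0.6  2.5 -2.1 -2.2 -1.3 -5.4]
```

```bash
cat >> h.py <<'E'
A=np.array([.554,.1585,.115]);YAW=np.radians(20.5);S=Rot.from_euler('z',YAW).as_matrix()
def st():
    s=sense();q=s["ee_rot"];return s,Rot.from_quat([q[1],q[2],q[3],q[0]]).as_matrix()
def show(ph=-2.77,d=.038):
    s,R=st();a=np.radians(ph);ca,sa=np.cos(a),np.sin(a)
    tgt=A+S@[-.029,-d*sa,d*ca]
    Rt=S@Rot.from_euler('x',a).as_matrix()@np.diag([1,-1,-1])
    print("t",s["t"],"tcp",s["tcp_pos"],"tool delta",np.round(R.T@(tgt-s["tcp_pos"]),4),"rot",np.round(Rot.from_matrix(R.T@Rt).as_rotvec(),3),"q",np.round(s["qpos"],2),"F",np.round(s["ft_force"],2),"M",np.round(s["ft_torque"],3),"w",s["width"],s["finger_force"])
E
python3 -c "
from h import *
show()"; python3 -m pendant '0 0 -.055 0 0 0;0 0 -.055 0 0 0' .036
```

```text
t 0.15 tcp [ 0.20664575 -0.5360521   0.20562628] tool delta [ 0.5448 -0.5253  0.0536] rot [-0.05  -0.001  0.01 ] q [-1.41  0.16  1.6   0.    1.39 -0.21] F [-0.55  0.26 -0.44] M [ 0.011  0.001 -0.021] w 0.08568877348154753 0.0
t: 0.4
tcp_pos: [0.2066, -0.5358, 0.3166]
ee_rot: [-0.001, 0.983, 0.183, 0.0]
ft_force: [0.5, -0.9, 0.2]
width: 0.0514
finger_force: 0.0
```

```bash
python3 -m pendant '.039 -.0375 0 0 0 0;.039 -.0375 0 0 0 0;.039 -.0375 0 0 0 0;.039 -.0375 0 0 0 0;.039 -.0375 0 0 0 0;.039 -.0375 0 0 0 0;.039 -.0375 0 0 0 0;.039 -.0375 0 0 0 0;.039 -.0375 0 0 0 0;.039 -.0375 0 0 0 0' .036 >/dev/null;  python3 -m pendant '.039 -.0375 0 0 0 0;.039 -.0375 0 0 0 0;.039 -.0375 0 0 0 0;.039 -.0375 0 -.05 0 0;0 0 0 0 0 0'; python3 -c "
from h import *
show()"
```

```text
t: 2.28
tcp_pos: [0.5273, 0.1534, 0.3152]
ee_rot: [0.024, 0.982, 0.186, 0.004]
ft_force: [-1.0, -0.6, 0.3]
width: 0.036
finger_force: 0.0
t 2.275 tcp [0.52726672 0.1533927  0.31519552] tool delta [-0.002  -0.0052  0.1622] rot [0.001 0.001 0.016] q [ 0.09  0.04  1.51 -0.05  1.58  1.29] F [-0.97 -0.58  0.31] M [-0.048  0.021  0.033] w 0.03603677696502808 0.0
```

```bash
python3 -m pendant '-.002 -.0052 .05 0 0 .016;0 0 .05 0 0 0;0 0 .03 0 0 0;0 0 .02 0 0 0;0 0 .012 0 0 0;0 0 0 0 0 0'
python3 - <<'E'
from h import *
import cv2
show()
a=snapshot("top")["img"][110:220,150:290];b=snapshot("side")["img"][150:255,215:335]
cv2.imwrite("pics/d.png",np.hstack([cv2.resize(a,(400,314)),cv2.resize(b,(359,314))]))
E
```

```text
t: 3.02
tcp_pos: [0.5261, 0.1457, 0.1538]
ee_rot: [0.024, 0.984, 0.175, 0.004]
ft_force: [-0.1, -0.3, -0.0]
width: 0.0363
finger_force: 0.0
t 3.025 tcp [0.52609588 0.14565065 0.15376746] tool delta [ 0.0016 -0.0041  0.0006] rot [ 0.001  0.001 -0.007] q [ 0.08  0.13  1.74 -0.05  1.26  1.31] F [-0.08 -0.28 -0.03] M [ 0.032 -0.022 -0.035] w 0.03634815613930527 0.0
```

View pics/d.png

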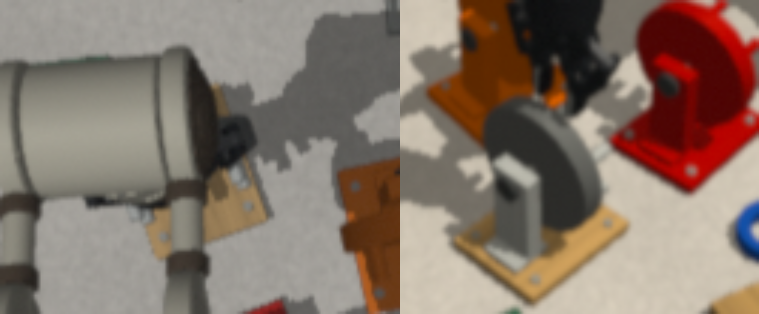

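The picture shows the fingers over the top post in front of the wheel and nothing disturbed. I'll centre, then close.

```bash
python3 -m pendant '.0016 -.0041 0 0 0 0;0 0 0 0 0 0' .036 >/dev/null; python3 -c "
from h import *
show()"; python3 -m pendant '0 0 0 0 0 0;0 0 0 0 0 0;0 0 0 0 0 0;0 0 0 0 0 0' 0; python3 -c "
from h import *
show()"
```

```text
t 3.375 tcp [0.52713929 0.15108071 0.15490239] tool delta [-0.0012  0.0005  0.002 ] rot [ 0.002 -0.002 -0.006] q [ 0.09  0.13  1.73 -0.05  1.26  1.32] F [ 0.3  -0.02 -0.06] M [0.075 0.017 0.016] w 0.03617581949798123 0.0
t: 3.88
tcp_pos: [0.5267, 0.1506, 0.1541]
ee_rot: [0.025, 0.984, 0.175, 0.005]
ft_force: [-0.5, -1.0, 0.2]
width: -0.0003
finger_force: 0.0
t 3.875 tcp [0.52670586 0.15060441 0.15413011] tool delta [-0.0007  0.0003  0.0012] rot [ 0.002 -0.    -0.006] q [ 0.09  0.13  1.73 -0.05  1.26  1.32] F [-0.53 -1.04  0.24] M [ 0.033  0.015 -0.007] w -0.00027423766144732273 0.0
```

The fingers shut on nothing, so I'll check the pose estimate against both views.

Run:
```python
from h import *
import cv2
out=[]
t=sense()["tcp_pos"];a=np.radians(np.arange(0,360,10));p=np.radians(-2.77+60*np.arange(6))
for n,(y0,x0,y1,x1) in(("top",(110,150,220,290)),("side",(155,215,255,335))):
    c=snapshot(n);im=cv2.resize(c["img"][y0:y1,x0:x1],None,fx=3,fy=3,interpolation=2) 
    def dots(L,col):
        for u,v in proj(c,L): cv2.circle(im,(int((u-x0+.5)*3),int((v-y0+.5)*3)),2,col,-1)
    for X,col in((.013,(0,0,255)),(-.013,(0,255,255))):
        dots(A+np.c_[X+0*a,-.075*np.sin(a),.075*np.cos(a)]@S.T,col)
    dots(A+np.c_[-.045+0*p,-.056*np.sin(p),.056*np.cos(p)]@S.T,(255,0,0))
    dots(t[None],(0,255,0))
    out.append(im[:300])
cv2.imwrite("pics/e.png",np.hstack(out))
```

```text
(no output)
```

View pics/e.png

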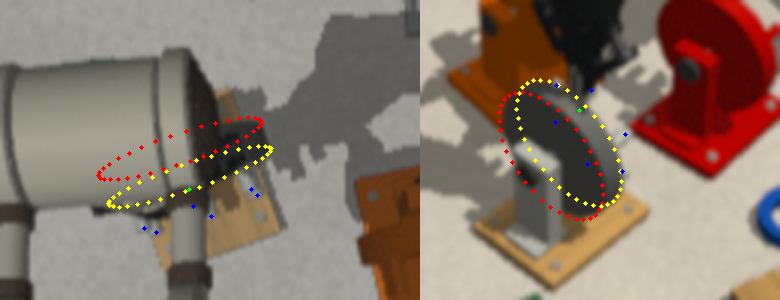

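```bash
python3 -m pendant '0 0 -.03 0 0 0;0 0 -.05 0 0 0;0 0 -.06 0 0 0;-.06 0 0 0 0 0;-.06 0 0 0 0 0;-.06 0 0 0 0 0;0 0 0 0 0 0'
python3 - <<'E'
from h import *
import cv2
out=[]
for n,(y0,x0,y1,x1) in(("top",(125,170,210,255)),("side",(165,235,250,320))):
    c=snapshot(n);cv2.imwrite(f"pics/{n}1.png",c["img"]);out.append(cv2.resize(c["img"][y0:y1,x0:x1],(400,400),interpolation=2))
cv2.imwrite("pics/f.png",np.hstack(out))
E
```

```text
t: 4.85
tcp_pos: [0.3527, 0.0947, 0.2941]
ee_rot: [0.025, 0.984, 0.174, 0.006]
ft_force: [0.6, 0.5, 1.2]
width: 0.0001
finger_force: 0.0
```

View pics/f.png

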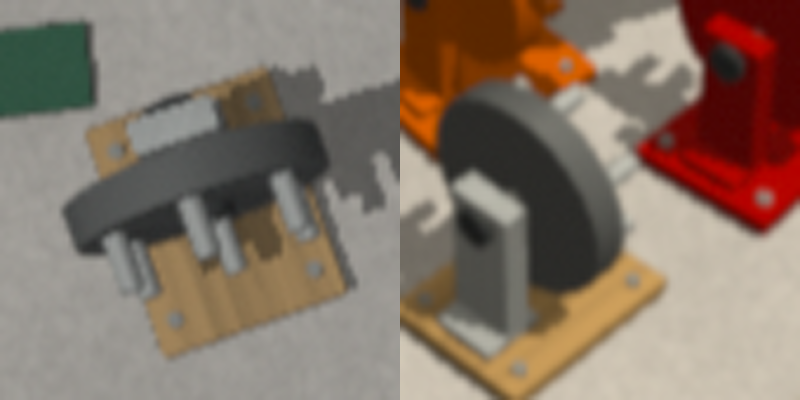

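Both views show the wheel unmoved, with the posts where estimated: top tips near (208,250), side tips at (575,100) and (620,165) in the crop. I'll check the reported TCP against the pictures.

Run:
```python
from h import *
import cv2
out=[]
s,R=st()
pts=np.array([s["tcp_pos"]+R@[0,0,k] for k in(0,-.02,-.073)])
p=np.radians(-2.77)
post=A+np.array([[X,-.056*np.sin(p),.056*np.cos(p)] for X in(-.013,-.029,-.045)])@S.T
for n in("top","side"):
    c=snapshot(n);P=proj(c,pts);Q=proj(c,post)
    x0,y0=(np.mean(np.r_[P,Q],0)-50).astype(int)
    im=cv2.resize(c["img"][y0:y0+100,x0:x0+100],(400,400),interpolation=2)
    for (u,v),col in zip(np.r_[P,Q],[(0,255,0),(0,255,255),(0,0,255)]+[(255,0,0)]*3): cv2.circle(im,(int((u-x0+.5)*4),int((v-y0+.5)*4)),2,col,-1)
    out.append(im);print(P.round(1).tolist(),Q.round(1).tolist(),x0,y0)
cv2.imwrite("pics/g.png",np.hstack(out))
```

```text
[[229.6, 245.0], [228.6, 245.9], [225.5, 248.3]] [[209.7, 166.2], [211.8, 172.2], [213.9, 178.2]] 169 159
[[311.0, 129.6], [311.6, 124.3], [313.4, 109.9]] [[264.3, 189.8], [268.0, 187.1], [271.7, 184.6]] 240 104
```

View pics/g.png

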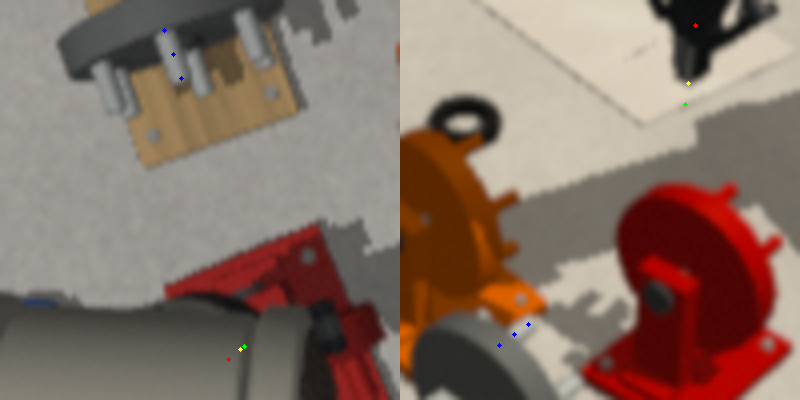

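In the side view the shut fingertips sit at about (690,80). That is roughly 20 mm above the projected TCP at (685,104), so the pads passed over the post. I'll check this against the first picture, then go deeper.

Run:
```python
from h import *
import cv2
c=snapshot("side");s,R=st()
R0=Rot.from_quat([.983137,.182868,0,-.00087]).as_matrix();t0=np.array([.2066,-.536,.2055])
print("open finger tips at TCP depth/13mm back",proj(c,np.array([t0+R0@[0,y,z] for z in(0,-.013) for y in(-.05,.05)])).round(1))
for im,x0,y0,x1,y1 in((cv2.imread("pics/side0.png"),240,25,300,60),(c["img"],300,105,325,140)):
    g=im[y0:y1,x0:x1].max(2)<70
    n,l,stt,_=cv2.connectedComponentsWithStats(g.astype(np.uint8))
    for q in stt[1:]:
        if q[4]>15: print(q[:4]+[x0,y0,0,0])
    ys,xs=np.nonzero(g)
    for y in sorted(set(ys))[-8:]: print(y+y0,(xs[ys==y]+x0).tolist())
show(d=.023)
```

```text
open finger tips at TCP depth/13mm back [[275.5  59.1]
 [257.8  51. ]
 [275.5  56.2]
 [257.8  48.2]]
[253  25  47  25]
42 [257, 258, 259, 260, 274, 275, 276, 277, 278, 279, 280, 281, 282, 283, 284, 285, 286, 287, 288, 289, 290]
43 [258, 274, 275, 276, 277, 278, 279, 280, 281, 282, 283, 284, 285]
44 [274, 275, 276, 277, 278, 279, 280, 281]
45 [274, 275, 276, 277, 278]
46 [274, 275, 276, 277]
47 [274, 275, 276, 277]
48 [274, 275, 276, 277]
49 [274, 275, 276]
[303 105  22  19]
116 [309, 310, 311, 312, 313, 314, 315, 316, 317, 318]
117 [309, 310, 311, 312, 313, 314, 315, 316, 317]
118 [309, 310, 311, 312, 313, 314, 315, 316]
119 [309, 310, 311, 312, 313, 314, 315, 316]
120 [309, 310, 311, 312, 313, 314, 315, 316]
121 [310, 311, 312, 313, 314, 315, 316]
122 [310, 311, 312, 313, 314, 315]
123 [311, 312, 313]
t 5.1 tcp [0.35610775 0.09529938 0.29385035] tool delta [0.1785 0.0002 0.1561] rot [ 0.001 -0.    -0.006] q [-0.03 -0.47  1.98 -0.05  1.61  1.19] F [ 0.37 -0.73  0.09] M [ 0.081  0.022 -0.037] w -0.00011295313387957277 0.0
```

```bash
python3 -m pendant '.06 0 0 0 0 0;.06 0 0 0 0 0;.0585 0 0 0 0 0;0 0 .05 0 0 0;0 0 .05 0 0 0;0 0 .03 0 0 0;0 0 .016 0 0 0;0 0 0 0 0 0' .036;python3 -c "
from h import *
show(d=.020)"
```

```text
t: 6.1
tcp_pos: [0.5252, 0.15, 0.147]
ee_rot: [0.024, 0.984, 0.175, 0.004]
ft_force: [0.6, -0.5, 1.3]
width: 0.0363
finger_force: 0.0
t 6.1 tcp [0.52522192 0.14995781 0.14695668] tool delta [0.001  0.0005 0.012 ] rot [ 0.001  0.002 -0.006] q [ 0.09  0.14  1.74 -0.05  1.25  1.32] F [ 0.6  -0.46  1.28] M [0.001 0.038 0.037] w 0.03629431464238938 0.0
```

```bash
python3 -m pendant '.001 0 .012 0 0 0;0 0 0 0 0 0' .036; python3 -m pendant '0 0 0 0 0 0;0 0 0 0 0 0;0 0 0 0 0 0;0 0 0 0 0 0' 0;python3 -c "
from h import *
show(d=.020)"
```

```text
t: 6.35
tcp_pos: [0.5267, 0.1497, 0.1361]
ee_rot: [0.025, 0.984, 0.175, 0.005]
ft_force: [0.0, -0.1, -0.0]
width: 0.0358
finger_force: 0.0
t: 6.85
tcp_pos: [0.5271, 0.1496, 0.1371]
ee_rot: [0.025, 0.984, 0.175, 0.005]
ft_force: [-0.8, -0.0, 5.2]
width: 0.0115
finger_force: 58.8
t 6.85 tcp [0.52709273 0.14956786 0.13711508] tool delta [-0.0007 -0.      0.0021] rot [ 0.002 -0.002 -0.006] q [ 0.09  0.15  1.75 -0.05  1.23  1.32] F [-0.83 -0.01  5.23] M [-0.121  0.239  0.173] w 0.011490675996978282 58.83944392204285
```

Gripped, but 11.5 mm wide with an upward push, so the pads pinch above the post's centre. I'll go about 12 mm deeper.

```bash
python3 -m pendant '0 0 0 0 0 0;0 0 0 0 0 0;0 0 .012 0 0 0;0 0 0 0 0 0' .036; python3 -m pendant '0 0 0 0 0 0;0 0 0 0 0 0;0 0 0 0 0 0;0 0 0 0 0 0' 0;python3 -c "
from h import *
show(d=.008)"
```

```text
t: 7.35
tcp_pos: [0.5255, 0.1489, 0.1223]
ee_rot: [0.024, 0.984, 0.175, 0.003]
ft_force: [-0.4, 0.8, 0.4]
width: 0.036
finger_force: 0.0
t: 7.85
tcp_pos: [0.5267, 0.1489, 0.1242]
ee_rot: [0.025, 0.984, 0.175, 0.005]
ft_force: [0.4, -0.4, -0.5]
width: 0.0121
finger_force: 58.3
t 7.85 tcp [0.5267463  0.14894797 0.12417523] tool delta [-0.0001  0.0002  0.0012] rot [ 0.002 -0.    -0.006] q [ 0.08  0.16  1.76 -0.05  1.2   1.32] F [ 0.39 -0.39 -0.51] M [-0.124  0.019  0.096] w 0.012118978721186056 58.344553112983704
```

```bash
cat > log.py <<'E'
from h import *
import json,sys
s,R=st();z=S.T@R[:,2];al=np.arctan2(z[1],-z[2])   # tool tilt = wheel angle of the gripped post
r=S.T@(s["tcp_pos"]-A);F=S.T@s["ft_force"];M=S.T@s["ft_torque"]
u=np.array([0,-np.cos(al),-np.sin(al)])            # tangential, +angle
rec=[s["t"],al,float(F@u),float(M[0]),float(np.cross(r,F)[0]),s["width"],s["finger_force"],sys.argv[1]]
open("log.txt","a").write(json.dumps([float(x) for x in rec])+"\n")
print("t%.2f al %.1f Ft %.2f Mx %.3f rxF %.3f w %.4f ff %.0f dir %s"%(rec[0],np.degrees(al),*rec[2:7],rec[7]),"r",np.round(r*1000,1),"F",np.round(F,1),"M",np.round(M,2),"q4-6",np.round(s["qpos"][3:],2))
E
P="python3 -m pendant"; python3 log.py 0
python3 -m pendant '0 .0005 0 .06 0 0;0 .0005 0 .06 0 0;0 .0005 0 .06 0 0' >/dev/null; python3 log.py 1
python3 -m pendant '0 .0005 0 .06 0 0;0 .0005 0 .06 0 0;0 .0005 0 .06 0 0' >/dev/null; python3 log.py 1
```

```text
t7.85 al -2.9 Ft 0.47 Mx -0.109 rxF 0.004 w 0.0121 ff 58 dir 0 r [-28.9   0.6   9.2] F [ 0.2 -0.5 -0.5] M [-0.11  0.06  0.1 ] q4-6 [-0.05  1.2   1.32]
t8.22 al 7.6 Ft -2.50 Mx 0.186 rxF -0.028 w 0.0124 ff 59 dir 1 r [-28.7   0.1   9.3] F [-0.   3.  -3.2] M [ 0.19 -0.    0.1 ] q4-6 [0.13 1.27 1.15]
t8.60 al 17.9 Ft -3.15 Mx -0.050 rxF -0.033 w 0.0120 ff 59 dir 1 r [-28.6  -1.7   9.1] F [ 0.5  4.1 -2.4] M [-0.05 -0.02 -0.  ] q4-6 [0.29 1.35 1.01]
```

```bash
python3 -m pendant '0 .0006 0 .06 0 0;0 .0006 0 .06 0 0;0 .0006 0 .06 0 0' >/dev/null; python3 log.py 1
python3 -m pendant '0 .0006 0 .06 0 0;0 .0006 0 .06 0 0;0 .0006 0 .06 0 0' >/dev/null; python3 log.py 1
python3 -m pendant '0 .0006 0 .06 0 0;0 .0006 0 .06 0 0;0 .0006 0 .06 0 0' >/dev/null; python3 log.py 1
python3 -m pendant '0 .0006 0 .06 0 0;0 .0006 0 .06 0 0;0 .0006 0 .06 0 0' >/dev/null; python3 log.py 1
```

```text
t8.97 al 28.2 Ft -2.32 Mx -0.134 rxF -0.023 w 0.0121 ff 59 dir 1 r [-28.5  -3.4   8.5] F [ 1.   3.1 -0.9] M [-0.13 -0.11  0.  ] q4-6 [0.42 1.45 0.9 ]
t9.35 al 38.6 Ft -2.45 Mx -0.026 rxF -0.025 w 0.0124 ff 58 dir 1 r [-28.4  -5.2   7.5] F [ 2.6  4.9 -2.2] M [-0.03 -0.3  -0.19] q4-6 [0.53 1.55 0.8 ]
t9.72 al 48.9 Ft -1.42 Mx 0.029 rxF -0.015 w 0.0120 ff 58 dir 1 r [-28.3  -6.6   6.2] F [ 4.4  5.3 -2.7] M [ 0.03 -0.3  -0.41] q4-6 [0.62 1.66 0.73]
t10.10 al 59.3 Ft -2.12 Mx -0.075 rxF -0.020 w 0.0119 ff 58 dir 1 r [-28.3  -7.7   4.7] F [ 4.6  6.3 -1.3] M [-0.08 -0.3  -0.58] q4-6 [0.71 1.77 0.68]
```

```bash
python3 -m pendant '0 0 0 0 0 0;0 0 0 0 0 0;0 0 0 0 0 0' .03 >/dev/null; python3 log.py 9
for i in 1 2 3 4 5; do python3 -m pendant '0 0 0 0 0 0'  >/dev/null; python3 log.py 9;done
```

```text
t10.47 al 58.9 Ft -0.45 Mx -0.386 rxF -0.004 w 0.0298 ff 0 dir 9 r [-28.7  -8.3   5.1] F [ 0.5 -0.   0.5] M [-0.39 -0.01  0.06] q4-6 [0.7  1.77 0.68]
t10.60 al 59.0 Ft -0.01 Mx -0.433 rxF -0.000 w 0.0304 ff 0 dir 9 r [-28.7  -8.    5.1] F [-0.2  0.7 -0.4] M [-0.43  0.03 -0.  ] q4-6 [0.7  1.77 0.68]
t10.72 al 59.0 Ft 0.89 Mx -0.373 rxF 0.008 w 0.0299 ff 0 dir 9 r [-28.8  -7.9   4.9] F [-0.5 -0.3 -0.9] M [-0.37 -0.03  0.02] q4-6 [0.7  1.77 0.68]
t10.85 al 59.0 Ft -0.13 Mx -0.468 rxF -0.001 w 0.0296 ff 0 dir 9 r [-28.8  -7.9   4.8] F [-0.2 -0.   0.2] M [-0.47 -0.   -0.03] q4-6 [0.7  1.77 0.68]
t10.97 al 59.0 Ft -0.41 Mx -0.393 rxF -0.004 w 0.0298 ff 0 dir 9 r [-28.8  -7.9   4.7] F [0.8 0.3 0.3] M [-0.39  0.02 -0.  ] q4-6 [0.71 1.77 0.68]
t11.10 al 59.0 Ft -0.22 Mx -0.385 rxF -0.002 w 0.0301 ff 0 dir 9 r [-28.9  -7.9   4.7] F [0.5 0.3 0.1] M [-0.39  0.02  0.07] q4-6 [0.71 1.77 0.68]
```

The wrist moment includes gripper weight, about -0.473·sin(al), which I'll correct for. Next I regrip and sweep back with one reading per row.

```bash
python3 -m pendant '0 0 0 0 0 0;0 0 0 0 0 0;0 0 0 0 0 0' 0 >/dev/null; python3 log.py 0
for i in $(seq 25); do python3 -m pendant '0 -.0007 0 -.08 0 0'  >/dev/null; python3 log.py -1 | cut -c1-75;done; python3 log.py -1
```

```text
t11.47 al 58.9 Ft 4.11 Mx -1.040 rxF 0.038 w 0.0122 ff 58 dir 0 r [-28.8  -8.4   4.3] F [-0.5 -3.7 -2.6] M [-1.04  0.    0.11] q4-6 [0.7  1.77 0.68]
t11.60 al 54.3 Ft 6.66 Mx -1.236 rxF 0.065 w 0.0119 ff 58 dir -1 r [-28.8  
t11.72 al 49.6 Ft 7.11 Mx -1.331 rxF 0.070 w 0.0122 ff 58 dir -1 r [-28.9  
t11.85 al 45.0 Ft 6.64 Mx -1.362 rxF 0.067 w 0.0121 ff 58 dir -1 r [-28.9  
t11.97 al 40.4 Ft 7.67 Mx -1.269 rxF 0.076 w 0.0121 ff 58 dir -1 r [-29.   
t12.10 al 35.8 Ft 6.06 Mx -1.204 rxF 0.061 w 0.0121 ff 58 dir -1 r [-29.   
t12.22 al 31.2 Ft 6.48 Mx -1.238 rxF 0.066 w 0.0122 ff 58 dir -1 r [-29.   
t12.35 al 26.7 Ft 5.05 Mx -1.066 rxF 0.053 w 0.0121 ff 58 dir -1 r [-29.1  
t12.47 al 22.1 Ft 5.67 Mx -1.057 rxF 0.058 w 0.0123 ff 58 dir -1 r [-29.1  
t12.60 al 17.5 Ft 6.12 Mx -1.058 rxF 0.061 w 0.0120 ff 58 dir -1 r [-29.2  
t12.72 al 12.9 Ft 5.11 Mx -0.916 rxF 0.051 w 0.0120 ff 59 dir -1 r [-29.3  
t12.85 al 8.4 Ft 5.82 Mx -0.844 rxF 0.057 w 0.0124 ff 59 dir -1 r [-29.3  -
t12.97 al 3.8 Ft 4.67 Mx -0.729 rxF 0.046 w 0.0122 ff 59 dir -1 r [-29.4  -
t13.10 al -0.8 Ft 4.84 Mx -0.657 rxF 0.
[... 401 characters left out ...]
ir -1 r [-29.7 
t13.85 al -28.3 Ft 2.09 Mx -0.191 rxF 0.018 w 0.0122 ff 59 dir -1 r [-29.7 
t13.97 al -32.8 Ft 2.72 Mx -0.068 rxF 0.026 w 0.0119 ff 59 dir -1 r [-29.8 
t14.10 al -37.4 Ft 2.11 Mx -0.034 rxF 0.019 w 0.0121 ff 59 dir -1 r [-29.9 
t14.22 al -42.0 Ft 1.99 Mx -0.043 rxF 0.017 w 0.0120 ff 59 dir -1 r [-29.9 
t14.35 al -46.6 Ft 2.78 Mx 0.128 rxF 0.025 w 0.0119 ff 59 dir -1 r [-29.9  
t14.47 al -51.2 Ft 1.67 Mx 0.126 rxF 0.015 w 0.0121 ff 59 dir -1 r [-30.   
t14.60 al -55.7 Ft 2.11 Mx 0.121 rxF 0.019 w 0.0121 ff 59 dir -1 r [-30.   
t14.60 al -55.7 Ft 2.11 Mx 0.121 rxF 0.019 w 0.0121 ff 59 dir -1 r [-30.    7.5   6.4] F [-4.9  0.3  2.7] M [ 0.12  0.36 -0.41] q4-6 [-0.96  1.4   2.18]
```

```bash
for i in $(seq 25); do python3 -m pendant '0 .0007 0 .08 0 0'  >/dev/null; python3 log.py 1 | cut -c1-60;done; python3 log.py 1
cat > fit.py <<'E'
import json,numpy as np
d=np.array([json.loads(l) for l in open("log.txt")])
g=d[d[:,7]==9];k=-(g[:,3]/np.sin(g[:,1])).mean()
d=d[(abs(d[:,7])==1)&(d[:,0]>11.7)&~((d[:,0]>14.55)&(d[:,0]<14.95))]
al,Ft,Mx,s=d[:,1],d[:,2],d[:,3]+k*np.sin(d[:,1]),d[:,7]
for D in(.16,.18,.2,.22,None):
    X=[np.sin(al),np.cos(al),-s]; y=Mx+(D or 0)*Ft
    if D is None: X+=[-Ft]
    p,res,*_=np.linalg.lstsq(np.array(X).T,y,rcond=None);e=y-np.array(X).T@p
    print(D,"k",k.round(3),"amp",np.hypot(p[0],p[1]).round(3),"psi",np.degrees(np.arctan2(p[1],p[0])).round(1),"f,D",p[2:].round(3),"rms",e.std().round(3))
E
python3 fit.py
```

```text
t14.72 al -50.7 Ft -8.87 Mx 1.639 rxF -0.089 w 0.0122 ff 59 
t14.85 al -45.9 Ft -10.11 Mx 1.916 rxF -0.101 w 0.0119 ff 59
t14.97 al -41.3 Ft -10.20 Mx 2.009 rxF -0.099 w 0.0120 ff 59
t15.10 al -36.7 Ft -10.15 Mx 1.862 rxF -0.101 w 0.0123 ff 59
t15.22 al -32.1 Ft -9.62 Mx 1.893 rxF -0.099 w 0.0122 ff 59 
t15.35 al -27.6 Ft -9.51 Mx 1.759 rxF -0.097 w 0.0120 ff 59 
t15.47 al -23.0 Ft -9.17 Mx 1.698 rxF -0.094 w 0.0121 ff 59 
t15.60 al -18.4 Ft -8.78 Mx 1.682 rxF -0.091 w 0.0120 ff 59 
t15.72 al -13.8 Ft -8.45 Mx 1.512 rxF -0.094 w 0.0121 ff 60 
t15.85 al -9.2 Ft -8.15 Mx 1.408 rxF -0.091 w 0.0118 ff 60 d
t15.97 al -4.7 Ft -8.30 Mx 1.339 rxF -0.090 w 0.0122 ff 60 d
t16.10 al -0.1 Ft -6.98 Mx 1.151 rxF -0.078 w 0.0122 ff 60 d
t16.23 al 4.5 Ft -6.61 Mx 1.066 rxF -0.076 w 0.0122 ff 60 di
t16.35 al 9.1 Ft -6.58 Mx 1.006 rxF -0.078 w 0.0124 ff 59 di
t16.48 al 13.7 Ft -6.00 Mx 0.951 rxF -0.073 w 0.0121 ff 59 d
t16.60 al 18.3 Ft -5.95 Mx 0.822 rxF -0.071 w 0.0122 ff 59 d
t16.73 al 22.8 Ft -5.71 Mx 0.819 rxF -0.070 w 0.0120 ff 59 d
t16.85 al 27.4 Ft -4.83 Mx 0.726 rxF -0.063 w 0.0123 ff 59 d
t16.98 al 32.0 Ft -5.63 Mx 0.675 rxF -0.067 w 0.0122 ff 59 d
t17.10 al 36.6 Ft -4.92 Mx 0.596 rxF -0.063 w 0.0121 ff 59 d
t17.23 al 41.1 Ft -5.14 Mx 0.512 rxF -0.066 w 0.0119 ff 59 d
t17.35 al 45.7 Ft -4.89 Mx 0.506 rxF -0.061 w 0.0121 ff 59 d
t17.48 al 50.3 Ft -4.69 Mx 0.464 rxF -0.061 w 0.0120 ff 59 d
t17.60 al 54.9 Ft -4.58 Mx 0.445 rxF -0.059 w 0.0121 ff 59 d
t17.73 al 59.4 Ft -4.54 Mx 0.432 rxF -0.060 w 0.0123 ff 59 d
t17.73 al 59.4 Ft -4.54 Mx 0.432 rxF -0.060 w 0.0123 ff 59 dir 1 r [-29.   -6.2   7. ] F [1.3 8.3 0.4] M [ 0.43 -0.01 -0.13] q4-6 [0.71 1.78 0.68]
0.16 k 0.474 amp 0.078 psi 60.7 f,D [0.007] rms 0.071
0.18 k 0.474 amp 0.114 psi 18.2 f,D [0.127] rms 0.076
0.2 k 0.474 amp 0.179 psi 1.1 f,D [0.247] rms 0.082
0.22 k 0.474 amp 0.251 psi -6.7 f,D [0.367] rms 0.089
None k 0.474 amp 0.223 psi 134.8 f,D [-0.327  0.104] rms 0.064
```

With f = 0.29 N·m as given, D ≈ 0.207, the amplitude is about 0.205 N·m and psi about -2°. The weight is therefore behind the gripped post, which was at the top at the start. It must reach 180°, so I'll regrip on the post 120° behind and turn another ~122°.

```bash
python3 -m pendant '0 0 0 0 0 0;0 0 0 0 0 0;0 0 -.03 0 0 0;0 0 -.035 0 0 0;0 0 0 0 0 0' .036; python3 log.py 5
python3 -m pendant '0 -.0111 .0008 -.15 0 0;0 -.0111 .0008 -.15 0 0;0 -.0111 .0008 -.15 0 0;0 -.0111 .0008 -.15 0 0;0 -.0111 .0008 -.15 0 0;0 -.0111 .0008 -.15 0 0;0 -.0111 .0008 -.15 0 0;0 0 0 0 0 0' >/dev/null; python3 log.py 5
```

```text
t: 18.35
tcp_pos: [0.551, 0.0869, 0.1564]
ee_rot: [-0.483, 0.858, 0.153, -0.083]
ft_force: [-0.7, -0.3, -0.5]
width: 0.0358
finger_force: 0.0
t18.35 al 58.7 Ft 0.44 Mx -0.399 rxF 0.034 w 0.0358 ff 0 dir 5 r [-27.9 -66.   41.4] F [-0.7 -0.  -0.5] M [-0.4   0.01  0.02] q4-6 [0.68 1.87 0.7 ]
t19.35 al -1.2 Ft 0.54 Mx 0.038 rxF 0.040 w 0.0357 ff 0 dir 5 r [-29.3   5.4  75.9] F [-0.2 -0.5 -0.2] M [0.04 0.   0.03] q4-6 [-0.02  1.34  1.29]
```

```bash
python3 -m pendant '0 -.0111 .0008 -.15 0 0;0 -.0111 .0008 -.15 0 0;0 -.0111 .0008 -.15 0 0;0 -.0111 .0008 -.15 0 0;0 -.0111 .0008 -.15 0 0;0 -.0111 .0008 -.15 0 0;0 -.0111 .0008 -.15 0 0;0 0 0 0 0 0'; python3 log.py 5; python3 -c "
from h import *
show(-60.9,.009)"
```

```text
t: 20.35
tcp_pos: [0.5019, 0.2088, 0.147]
ee_rot: [0.503, 0.846, 0.154, 0.085]
ft_force: [-0.0, -0.0, 0.7]
width: 0.0359
finger_force: 0.0
t20.35 al -61.4 Ft 0.63 Mx 0.450 rxF 0.047 w 0.0359 ff 0 dir 5 r [-31.2  65.3  32. ] F [-0.  -0.   0.7] M [0.45 0.02 0.03] q4-6 [-0.98  1.56  2.21]
t 20.35 tcp [0.50190445 0.2087528  0.14699691] tool delta [0.0028 0.0033 0.0636] rot [0.008 0.009 0.007] q [ 0.68  0.56  1.58 -0.98  1.56  2.21] F [-0.01 -0.03  0.71] M [0.414 0.18  0.027] w 0.0358944931517183 0.0
```

```bash
python3 -m pendant '.0028 .0033 .03 0 0 0;0 0 .033 0 0 0;0 0 0 0 0 0'; python3 log.py 5; python3 -m pendant '0 0 0 0 0 0;0 0 0 0 0 0;0 0 0 0 0 0;0 0 0 0 0 0' 0; python3 log.py 5
```

```text
t: 20.72
tcp_pos: [0.5264, 0.1545, 0.1251]
ee_rot: [0.501, 0.848, 0.149, 0.088]
ft_force: [-4.5, -6.1, -1.2]
width: 0.0363
finger_force: 3.6
t20.73 al -61.2 Ft 0.94 Mx 0.278 rxF 0.035 w 0.0363 ff 4 dir 5 r [-27.2   5.9  10.1] F [-6.3 -4.2 -1.2] M [ 0.28  0.65 -0.81] q4-6 [-1.03  1.45  2.23]
t: 21.22
tcp_pos: [0.5259, 0.1564, 0.127]
ee_rot: [0.503, 0.847, 0.149, 0.088]
ft_force: [-6.9, -5.3, 3.8]
width: 0.0119
finger_force: 59.6
t21.23 al -61.4 Ft 4.55 Mx -0.299 rxF 0.060 w 0.0119 ff 60 dir 5 r [-27.1   7.8  12. ] F [-8.3 -2.5  3.8] M [-0.3   0.67 -0.96] q4-6 [-1.03  1.46  2.23]
```

The finger is rubbing the disc face (Fx about -8 N). I'll release, back off 3.5 mm and regrip.

```bash
python3 -m pendant '0 0 0 0 0 0;0 0 0 0 0 0;-.0035 0 0 0 0 0;0 0 0 0 0 0' .03 >/dev/null; python3 log.py 9; python3 -m pendant '0 0 0 0 0 0;0 0 0 0 0 0;0 0 0 0 0 0' 0; python3 log.py 5
for i in $(seq 24); do python3 -m pendant '0 .0007 0 .08 0 0'  >/dev/null; python3 log.py 1 | cut -c1-60;done; python3 log.py 1
```

```text
t21.73 al -61.2 Ft -0.62 Mx 0.430 rxF -0.007 w 0.0299 ff 0 dir 9 r [-28.4   8.8  11. ] F [ 0.3  0.1 -0.6] M [ 0.43  0.02 -0.02] q4-6 [-1.03  1.45  2.23]
t: 22.1
tcp_pos: [0.5242, 0.1564, 0.1264]
ee_rot: [0.502, 0.847, 0.15, 0.091]
ft_force: [-1.3, 0.8, 5.3]
width: 0.0122
finger_force: 58.5
t22.10 al -61.4 Ft 4.03 Mx -0.203 rxF 0.030 w 0.0122 ff 59 dir 5 r [-28.6   8.5  11.4] F [-1.   1.3  5.3] M [-0.2   0.19 -0.14] q4-6 [-1.03  1.46  2.23]
t22.23 al -56.7 Ft 2.58 Mx -0.199 rxF 0.050 w 0.0120 ff 58 d
t22.35 al -52.0 Ft 1.63 Mx -0.122 rxF 0.052 w 0.0117 ff 58 d
t22.48 al -47.5 Ft 2.83 Mx -0.264 rxF 0.079 w 0.0119 ff 58 d
t22.60 al -42.9 Ft 2.57 Mx -0.485 rxF 0.081 w 0.0123 ff 58 d
t22.73 al -38.4 Ft 3.66 Mx -0.603 rxF 0.099 w 0.0118 ff 58 d
t22.85 al -33.8 Ft 3.97 Mx -0.702 rxF 0.106 w 0.0120 ff 58 d
t22.98 al -29.2 Ft 4.58 Mx -0.852 rxF 0.120 w 0.0122 ff 58 d
t23.10 al -24.7 Ft 5.23 Mx -1.013 rxF 0.124 w 0.0118 ff 58 d
t23.23 al -20.1 Ft 5.79 Mx -1.218 rxF 0.132 w 0.0120 ff 58 d
t23.35 al -15.5 Ft 6.45 Mx -1.407 rxF 0.135 w 0.0120 ff 58 d
t23.48 al -10.8 Ft 3.22 Mx -0.640 rxF 0.062 w 
[... 256 characters left out ...]
ir
t24.10 al 12.0 Ft 6.03 Mx -1.463 rxF 0.080 w 0.0121 ff 59 di
t24.23 al 16.5 Ft 6.48 Mx -1.559 rxF 0.083 w 0.0121 ff 59 di
t24.35 al 21.1 Ft 5.02 Mx -0.799 rxF 0.069 w 0.0121 ff 61 di
t24.48 al 25.8 Ft 2.59 Mx -0.974 rxF 0.016 w 0.0119 ff 59 di
t24.60 al 30.3 Ft 3.37 Mx -1.116 rxF 0.025 w 0.0122 ff 59 di
t24.73 al 34.9 Ft 3.70 Mx -1.276 rxF 0.033 w 0.0116 ff 59 di
t24.85 al 39.4 Ft 4.29 Mx -1.329 rxF 0.045 w 0.0119 ff 59 di
t24.98 al 44.0 Ft 4.30 Mx -1.433 rxF 0.050 w 0.0118 ff 59 di
t25.10 al 48.5 Ft 3.90 Mx -1.495 rxF 0.049 w 0.0120 ff 59 di
t25.10 al 48.5 Ft 3.90 Mx -1.495 rxF 0.049 w 0.0120 ff 59 dir 1 r [-27.6  -7.9  11.6] F [ 5.6 -1.6 -3.8] M [-1.5  -0.49 -0.53] q4-6 [0.62 1.66 0.74]
```

The rotation progressed but the tool twisted and slipped on the post. I'll release, back away upright and measure the wheel phase visually, then do a short final turn with a fresh, nearly vertical grip.

```bash
python3 -m pendant '0 0 0 0 0 0;0 0 0 0 0 0;0 0 -.03 0 0 0;0 0 -.04 0 0 0' .036 >/dev/null; python3 log.py 5
python3 -m pendant '0 -.0127 .001 -.16 0 0;0 -.0127 .001 -.16 0 0;0 -.0127 .001 -.16 0 0;0 -.0127 .001 -.16 0 0;0 -.0127 .001 -.16 0 0;0 0 -.05 0 0 0;-.06 0 0 0 0 0;-.06 0 0 0 0 0;-.06 0 0 0 0 0;0 0 0 0 0 0' >/dev/null; python3 log.py 5
python3 - <<'E'
from h import *
import cv2
out=[]
for n,(y0,x0,y1,x1) in(("top",(130,175,200,255)),("side",(170,240,240,320))):
    c=snapshot(n);cv2.imwrite(f"pics/{n}2.png",c["img"]);out.append(cv2.resize(c["img"][y0:y1,x0:x1],(400,350),interpolation=2))
cv2.imwrite("pics/k.png",np.hstack(out))
E
```

```text
t25.60 al 48.7 Ft 0.23 Mx -0.348 rxF 0.021 w 0.0358 ff 0 dir 5 r [-30.4 -57.6  58.6] F [ 0.7 -0.4  0.1] M [-0.35 -0.05 -0.03] q4-6 [0.59 1.79 0.75]
t26.85 al 2.8 Ft 0.40 Mx -0.058 rxF 0.054 w 0.0360 ff 0 dir 5 r [-212.4   -3.   135. ] F [ 0.8 -0.4  0.2] M [-0.06 -0.03 -0.01] q4-6 [0.04 1.56 1.07]
```

View pics/k.png

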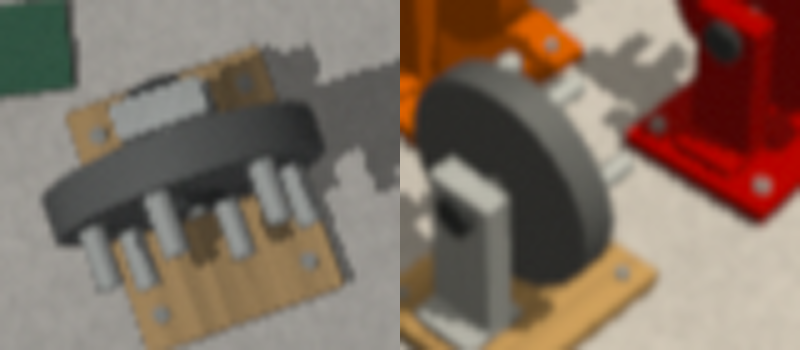

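The top crop shows all six post tips: upper ones at (105,285), (175,252), (277,218) and lower ones at (307,220), (238,252), (145,283). I'll fit the phase with the axle held.

```bash
python3 - <<'E'
from h import *
from scipy.optimize import least_squares
c=snapshot("top")
T=np.array([(105,285),(175,252),(277,218),(307,220),(238,252),(145,283)])/5+[175-.4,130-.4]
def res(q):
    a=q[0]+np.radians([-60,0,60,120,180,240]);L=np.c_[-.045+0*a,-.056*np.sin(a),.056*np.cos(a)]
    return (proj(c,L@Rot.from_euler('z',q[3]).as_matrix().T+[q[1],q[2],.115])-T).ravel()
for p in(-.5,0,.5):
    r=least_squares(res,[p,*A[:2],YAW]);print(np.degrees(r.x[[0,3]]),r.x[1:3],r.cost,r.fun.round(1))
r=least_squares(lambda p:res([p[0],*A[:2],YAW]),[-.2]);print(np.degrees(r.x),r.cost)
ph=np.degrees(r.x[0]);show(ph,.009);show(ph,.060)
E
sed -i 's/(d\[:,0\]>11.7)/(d[:,0]>11.7)\&(d[:,0]<20)/' fit.py
cat >> fit.py <<'E'
from scipy.optimize import brentq
def f(D):
    return np.linalg.lstsq(np.array([np.sin(al),np.cos(al),-s]).T,Mx+D*Ft,rcond=None)[0]
D=brentq(lambda D:f(D)[2]-.29,.1,.3);p=f(D);print(D,p,np.degrees(np.arctan2(p[1],p[0])))
E
python3 fit.py | tail -1
```

```text
[-13.16211268  20.88830465] [0.55391508 0.1610493 ] 0.39991382672109316 [ 0.4 -0.1 -0.3 -0.3 -0.  -0.1 -0.2  0.1  0.3  0.3 -0.2  0.2]
[-13.16210988  20.88830723] [0.55391508 0.16104931] 0.3999138267213911 [ 0.4 -0.1 -0.3 -0.3 -0.  -0.1 -0.2  0.1  0.3  0.3 -0.2  0.2]
[-13.16211099  20.88830625] [0.55391508 0.1610493 ] 0.3999138267206269 [ 0.4 -0.1 -0.3 -0.3 -0.  -0.1 -0.2  0.1  0.3  0.3 -0.2  0.2]
[-13.31417425] 2.669552414518125
t 27.0 tcp [0.35971558 0.0815612  0.25068503] tool delta [ 0.1795 -0.0008  0.1276] rot [-0.281 -0.002 -0.006] q [-0.15 -0.45  2.05  0.04  1.56  1.07] F [ 0.61 -0.31 -0.23] M [-0.008 -0.002  0.022] w 0.03615265296828298 0.0
t 27.0 tcp [0.35971558 0.0815612  0.25068503] tool delta [ 0.1796 -0.015   0.0786] rot [-0.281 -0.002 -0.006] q [-0.15 -0.45  2.05  0.04  1.56  1.07] F [ 0.61 -0.31 -0.23] M [-0.008 -0.002  0.022] w 0.03615265296828298 0.0
0.20715260188607648 [ 0.20634285 -0.00828879  0.29      ] -2.3003327150798
```

```bash
sed -i 's/A=np.array.*;YAW=np.radians(20.5)/A=np.array([.554,.160,.115]);YAW=np.radians(20.6)/' h.py
python3 -m pendant '.06 -.005 0 -.14 0 0;.06 -.005 0 -.14 0 0;.059 -.006 0 0 0 0;0 0 0 0 0 0' .036 >/dev/null;python3 -c "
from h import *
show(-13.2,.009)"
```

```text
t 27.5 tcp [0.52391795 0.16037878 0.24398085] tool delta [-0.0002 -0.0186  0.1191] rot [-0.002  0.007 -0.003] q [ 0.21  0.08  1.63 -0.23  1.41  1.46] F [-0.44 -0.63 -0.15] M [ 0.127  0.077 -0.042] w 0.03615524562082665 0.0
```

```bash
python3 -m pendant '-.001 -.0186 0 0 0 0;0 0 .04 0 0 0;0 0 .03 0 0 0;0 0 0 0 0 0' >/dev/null;python3 -c "
from h import *
show(-13.2,.009)"
```

```text
t 28.0 tcp [0.51760916 0.15943196 0.17453351] tool delta [ 0.0055 -0.0016  0.0517] rot [-0.001  0.005 -0.007] q [ 0.21  0.11  1.73 -0.24  1.28  1.5 ] F [-0.22 -0.3  -0.52] M [ 0.184  0.037 -0.012] w 0.03560455262018223 0.0
```

```bash
python3 -m pendant '.0045 -.0016 .03 0 0 0;0 0 .0217 0 0 0;0 0 0 0 0 0' >/dev/null;python3 -c "
from h import *
show(-13.2,.009)"
```

```text
t 28.375 tcp [0.52720386 0.1517217  0.12596881] tool delta [-0.001  -0.0009  0.0021] rot [-0.001  0.001 -0.008] q [ 0.2   0.18  1.76 -0.25  1.18  1.51] F [ 0.57 -0.17  0.56] M [0.034 0.059 0.073] w 0.03632423667921912 0.0
```

```bash
python3 -m pendant '-.001 -.0009 .002 0 0 0;0 0 0 0 0 0' >/dev/null; python3 log.py 9;python3 -m pendant '0 0 0 0 0 0;0 0 0 0 0 0;0 0 0 0 0 0;0 0 0 0 0 0' 0 >/dev/null; python3 log.py 5
for i in $(seq 9); do python3 -m pendant '0 .0007 0 .08 0 0'  >/dev/null; python3 log.py 1 | cut -c1-60;done; python3 log.py 5
for i in $(seq 18); do python3 -m pendant '0 -.0007 0 -.08 0 0'  >/dev/null; python3 log.py -1 | cut -c1-60;done; python3 log.py 5
```

```text
t28.62 al -13.2 Ft -0.53 Mx 0.087 rxF -0.005 w 0.0360 ff 0 dir 9 r [-27.5   1.9  10. ] F [-0.4  0.4 -0.6] M [ 0.09 -0.02  0.02] q4-6 [-0.25  1.17  1.51]
t29.12 al -13.2 Ft 0.87 Mx 0.039 rxF 0.005 w 0.0122 ff 58 dir 5 r [-28.    1.6   9.3] F [-1.5  0.5  6.1] M [0.04 0.29 0.06] q4-6 [-0.25  1.17  1.51]
t29.25 al -8.5 Ft -1.54 Mx 0.113 rxF -0.013 w 0.0123 ff 59 d
t29.38 al -3.8 Ft -2.12 Mx 0.272 rxF -0.019 w 0.0123 ff 59 d
t29.50 al 0.8 Ft -1.87 Mx 0.231 rxF -0.018 w 0.0122 ff 59 di
t29.62 al 5.3 Ft -2.88 Mx 0.291 rxF -0.028 w 0.0123 ff 59 di
t29.75 al 9.9 Ft -2.32 Mx 0.178 rxF -0.023 w 0.0124 ff 59 di
t29.88 al 14.5 Ft -2.90 Mx 0.219 rxF -0.028 w 0.0122 ff 59 d
t30.00 al 19.1 Ft -3.87 Mx 0.098 rxF -0.038 w 0.0119 ff 59 d
t30.12 al 23.7 Ft -3.23 Mx 0.179 rxF -0.032 w 0.0123 ff 59 d
t30.25 al 28.2 Ft -3.45 Mx 0.144 rxF -0.035 w 0.0122 ff 59 d
t30.25 al 28.2 Ft -3.45 Mx 0.144 rxF -0.035 w 0.0122 ff 59 dir 5 r [-27.5  -4.5   9.3] F [0.4 2.  3.6] M [ 0.14 -0.01  0.11] q4-6 [0.42 1.45 0.9 ]
t30.38 al 23.5 Ft -1.41 Mx -0.012 rxF -0.018 w 0.0125 ff 59 
t30.50 al 18.7 Ft 2.52 Mx -0.366 rxF 0.02
[... 448 characters left out ...]
31.50 al -18.0 Ft 3.47 Mx -0.335 rxF 0.034 w 0.0122 ff 59 d
t31.62 al -22.6 Ft 3.94 Mx -0.299 rxF 0.042 w 0.0121 ff 59 d
t31.75 al -27.2 Ft 4.75 Mx -0.244 rxF 0.049 w 0.0121 ff 59 d
t31.88 al -31.8 Ft 3.22 Mx -0.142 rxF 0.034 w 0.0120 ff 59 d
t32.00 al -36.3 Ft 4.64 Mx -0.198 rxF 0.046 w 0.0122 ff 58 d
t32.12 al -40.9 Ft 4.78 Mx -0.158 rxF 0.050 w 0.0123 ff 58 d
t32.25 al -45.5 Ft 4.10 Mx -0.088 rxF 0.043 w 0.0119 ff 58 d
t32.38 al -50.1 Ft 4.82 Mx -0.079 rxF 0.049 w 0.0125 ff 58 d
t32.50 al -54.7 Ft 4.41 Mx -0.096 rxF 0.045 w 0.0121 ff 58 d
t32.50 al -54.7 Ft 4.41 Mx -0.096 rxF 0.045 w 0.0121 ff 58 dir 5 r [-28.4   6.4   6.4] F [-1.8 -5.8  1.3] M [-0.1   0.1  -0.08] q4-6 [-0.95  1.39  2.17]
```

Clean data with no slips. Now I'll sweep forward and fit everything jointly.

```bash
for i in $(seq 18); do python3 -m pendant '0 .0007 0 .08 0 0'  >/dev/null; python3 log.py 1 | cut -c1-60;done; python3 log.py 5
cat > fit2.py <<'E'
import json,numpy as np
from scipy.optimize import brentq
d=np.array([json.loads(l) for l in open("log.txt")])
g=d[d[:,7]==9];k=-(g[:,3]@np.sin(g[:,1]))/(np.sin(g[:,1])**2).sum()
t=d[:,0];sel=(abs(d[:,7])==1)&(((t>11.7)&(t<20))|(t>29));
for t0 in(14.6,30.25,32.5): sel&=~((t>t0+.05)&(t<t0+.4))
def run(m,nm):
    e=d[m];al=e[:,1];be=al+np.where(e[:,0]>20,np.pi,0);y0=e[:,3]+k*np.sin(al)
    X=np.array([np.sin(be),np.cos(be),-e[:,7]]).T
    f=lambda D:np.linalg.lstsq(X,y0+D*e[:,2],rcond=None)[0]
    D=brentq(lambda D:f(D)[2]-.29,.05,.5);p=f(D);r=y0+D*e[:,2]-X@p
    sg=r.std()*np.sqrt(np.diag(np.linalg.inv(X.T@X)))
    print(nm,"k %.3f D %.4f amp %.3f psi %.1f +- %.1f rms %.3f"%(k,D,np.hypot(*p[:2]),np.degrees(np.arctan2(p[1],p[0])),np.degrees(sg[1]/np.hypot(*p[:2])),r.std()))
run(sel&(t<20),"top");run(sel&(t>20),"bottom");run(sel,"all")
E
python3 fit2.py
```

```text
t32.62 al -49.7 Ft -4.89 Mx 1.312 rxF -0.060 w 0.0119 ff 59 
t32.75 al -44.9 Ft -6.18 Mx 1.654 rxF -0.067 w 0.0122 ff 59 
t32.88 al -40.3 Ft -6.47 Mx 1.710 rxF -0.071 w 0.0122 ff 59 
t33.00 al -35.7 Ft -7.10 Mx 1.682 rxF -0.074 w 0.0119 ff 59 
t33.12 al -31.1 Ft -7.31 Mx 1.534 rxF -0.076 w 0.0123 ff 59 
t33.25 al -26.5 Ft -6.91 Mx 1.552 rxF -0.072 w 0.0121 ff 60 
t33.38 al -21.9 Ft -8.35 Mx 1.492 rxF -0.083 w 0.0121 ff 60 
t33.50 al -17.4 Ft -6.74 Mx 1.442 rxF -0.068 w 0.0122 ff 60 
t33.62 al -12.8 Ft -6.37 Mx 1.392 rxF -0.067 w 0.0120 ff 59 
t33.75 al -8.2 Ft -7.35 Mx 1.373 rxF -0.075 w 0.0126 ff 60 d
t33.88 al -3.6 Ft -7.87 Mx 1.308 rxF -0.083 w 0.0120 ff 60 d
t34.00 al 1.0 Ft -7.12 Mx 1.328 rxF -0.075 w 0.0121 ff 60 di
t34.12 al 5.6 Ft -7.38 Mx 1.300 rxF -0.077 w 0.0120 ff 60 di
t34.25 al 10.2 Ft -8.56 Mx 1.195 rxF -0.088 w 0.0123 ff 60 d
t34.38 al 14.8 Ft -8.20 Mx 1.223 rxF -0.086 w 0.0124 ff 60 d
t34.50 al 19.3 Ft -8.71 Mx 1.238 rxF -0.090 w 0.0121 ff 60 d
t34.62 al 23.9 Ft -8.58 Mx 1.194 rxF -0.089 w 0.0120 ff 60 d
t34.75 al 28.5 Ft -9.39 Mx 1.183 rxF -0.096 w 0.0117 ff 60 d
t34.75 al 28.5 Ft -9.39 Mx 1.183 rxF -0.096 w 0.0117 ff 60 dir 5 r [-27.8  -2.    9.8] F [2.3 9.1 2.9] M [ 1.18 -0.15 -0.32] q4-6 [0.42 1.45 0.9 ]
top k 0.476 D 0.2069 amp 0.199 psi -1.8 +- 4.1 rms 0.084
bottom k 0.476 D 0.2042 amp 0.226 psi -11.1 +- 5.4 rms 0.107
all k 0.476 D 0.2058 amp 0.215 psi -6.1 +- 3.1 rms 0.096
```

Both fits agree: psi is about -6 ± 4°, so the target tool tilt is about +6°. I'll turn back to it and hold.

```bash
python3 -m pendant '0 -.0007 0 -.08 0 0;0 -.0007 0 -.08 0 0;0 -.0007 0 -.08 0 0;0 -.0007 0 -.08 0 0;0 -.0007 0 -.08 0 0;0 -.0002 0 -.02 0 0;0 0 0 0 0 0;0 0 0 0 0 0;0 0 0 0 0 0;0 0 0 0 0 0'; python3 log.py 5
python3 - <<'E'
from h import *
import cv2
s=snapshot("side");cv2.imwrite("pics/z.png",np.hstack([cv2.resize(s["img"][170:240,240:320],(400,350),interpolation=2),cv2.resize(cv2.imread("pics/side2.png")[170:240,240:320],(400,350),interpolation=2)]))
E
```

```text
t: 36.0
tcp_pos: [0.5275, 0.1491, 0.1237]
ee_rot: [-0.035, 0.984, 0.175, -0.006]
ft_force: [4.6, 0.9, -9.2]
width: 0.0124
finger_force: 60.4
t36.00 al 4.0 Ft 1.42 Mx -0.488 rxF 0.015 w 0.0124 ff 60 dir 5 r [-28.6  -0.8   8.7] F [ 4.7 -0.8 -9.2] M [-0.49 -0.77  0.48] q4-6 [0.07 1.24 1.21]
```

View pics/z.png

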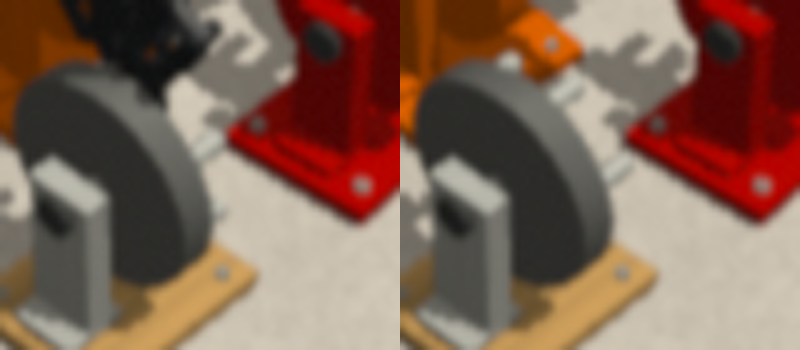

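Run:
```python
from h import *
c=snapshot("side")
for ph in(-13.2,-2.8,0,4,8,12):
    a=np.radians(ph+60*np.arange(6));L=np.c_[-.045+0*a,-.056*np.sin(a),.056*np.cos(a)]
    print(ph,((proj(c,A+L@S.T)-[240,170])*5).round().astype(int).tolist())
```

```text
-13.2 [[171, 84], [109, 62], [95, 115], [141, 189], [203, 214], [220, 162]]
-2.8 [[159, 74], [101, 67], [99, 129], [152, 199], [210, 210], [216, 148]]
0 [[156, 72], [100, 68], [101, 133], [155, 201], [212, 208], [214, 144]]
4 [[152, 69], [98, 71], [103, 138], [160, 204], [214, 206], [212, 138]]
8 [[147, 67], [96, 74], [106, 143], [164, 206], [216, 203], [209, 133]]
12 [[142, 64], [95, 77], [109, 148], [169, 209], [218, 200], [206, 127]]
```

The left half shows the wheel with post tips at about (220,138) and (222,208). Corrected against the right-hand reference, this is a phase of about +4°, so the weight is estimated at about 178°.

```bash
python3 -c "
from workcell import job_done
print(job_done())"
```

```text
the job is handed in; nothing more can be done
None
```

Job handed in: the wheel is gripped at about 60 N and held still, with its heavy side estimated within about 5° of straight down; the judge's result wasn't shown.

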